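# Offer up a sample pot over a takeaway box with tongs

### The arm

A 7-joint arm with a two-finger parallel gripper is mounted at the origin on the work surface. World frame = base frame: x ahead of the robot, y to its left, z up, the work surface at z = 0. Lengths are in m, angles in rad, forces in N, time in s.
With the tool pointing down it reaches from about 0.4 to 0.85 m from the base axis. Payload 4.4 kg.
Tool frame: the origin (TCP) lies at the very end of the fingers, on their centre line; the grasp point (between the pads) lies tcp_to_grasp behind it (tcp_to_grasp is the distance from the TCP to the grasp point, in m); y points along the fingers, z is the direction in which the jaws open and shut, and the axes are right-handed (so a half turn about y gives the same grasp; the last joint's range is limited). The gripper opens to 94 mm and grips with 3 to 60 N. Pads are 16 mm wide; open, the fingers measure 119 mm over their backs; the gripper's body (75 mm by 177 mm) begins 78 mm behind the grasp point.
Start: joints at [1.057, 0.628, 0.038, 1.517, -0.027, 0.996, -0.02], TCP at [0.281, -0.586, 0.205] pointing down, gripper open.
Joint ranges: [-3.06, 3.06], [-0.37, 2.12], [-1.25, 1.32], [0.18, 2.47], [-1.1, 4.24], [0.23, 1.98], [-2.94, 2.94]. Speed limits (rad/s): [2.57, 2.57, 3.14, 3.14, 3.14, 3.14, 3.14].

### API

Orientations are given as a unit quaternion [x, y, z, w].
In Python, from plant import * gives the robot as it stands.
- The arm moves only by the tool play_rows, never from a script. Its argument "moves" is one flat list of numbers, 5 for each row, row after row: the shift along the tool's x, y, z in cm, then the turn about the tool's y in degrees, then the finger opening in cm, from 0 to 9.4. A call has exactly 8 rows; each row is the pose to reach, as a shift and turn from the pose measured when the call began, along the tool's axes at that moment; what a row does not reach only later rows make up. A row lasts 1/12 s, in which the tool goes at most 41.7 mm and 7.16 degrees, less where a joint would pass 70% of its speed; a pose out of reach is approached as far as the arm can. A call with a gripper value outside its range is refused whole. The fingers move at their own pace and stop on an object; "newtons" is the grip in N (left out, the last holds). Time passes only in rows, so rows that repeat a pose let the fingers close, or fill a call up. It gives the time, the measured TCP pose, the force and the opening at its end, in the units of the state.
- get_state(): the state, without advancing time (a new reading comes with each control period).
- grab_frame(name): name is "scene" or "side" or "wrist"; returns the picture (480x640x3 uint8, red, green, blue); there is no depth.
- camera_params(name): a dict with "camera_matrix" (3x3 intrinsics, pixels), "world_from_camera" (4x4, takes a point from camera to world coordinates). Camera axes: x right, y down, z forward; pixel columns grow to the right and rows downward; lengths in m; the calibration is good to about 2 mm. A picture is of the moment at which its call begins: read the wrist's pose just before it. camera_params takes no time and is no camera call; for the wrist camera it gives the pose at the moment of the call.
- hand_in(): hands the job in, once; it reports no verdict.
The state is a dict: "time_s": time; "joints": joint angles; "qd": joint speeds; "joint_efforts": joint torques, N m; "tool_pos": TCP position; "tool_rot": TCP orientation; "wrist_force": force on the tool from outside, world axes, zero at the start; "wrist_torque": the same for the moment, N m; "opening": finger opening in m.
Only numpy, scipy, OpenCV 4.12 (cv2) and the standard library are available. Lean on these libraries where they do the work, as an engineer would, in place of code of your own. Each camera call takes 0.05 s, during which the arm holds its last target.

### The job

Pick up the kitchen tongs, close them on the small sample pot with the green lid, lift it, and carry it to just above the middle of the base half of the open takeaway box, finishing while still holding it there in the tongs, roughly upright, still, with its underside at least 10 cm above the counter. The pots are food-clean, so only the tongs may touch the green pot, never the gripper; leave the other two pots and everything else loose on the counter where they stand.

Things in the scene. Friction and masses are not known exactly. Their poses are not given: they have to be found in the camera images.
- tongs: Steel kitchen tongs with green silicone grips, flat on the counter, z 0 to 22 mm, 0.12 kg. Origin: underside, midway between the arms, at the grips; +x along the tongs to the jaws, +z up. Spine and pull ring at x -98 to -132 mm, jaw ends at x +120 mm, widest 87 mm at the jaws. Both arms swing alike on upright hinges at x -100 mm, sprung open. Mass centre within 10 mm of x = 0.
- tongs_grip (a point): Between the silicone grips (tongs x -30 to +30 mm), 11 mm above the underside: grip here, a finger outside each arm. Open, 60 mm over the grips; about 40 mm with a pot in the jaws. Squeezing takes 5 N at first, 9 N when the jaws meet a pot; about half of any further force reaches the jaws. Squeezed only 4 to 6 mm the spring presses on the fingers enough to carry the tongs, jaws still open.
- tongs_jaws (a point): Midway between the jaws, 11 mm above the underside, 98 mm ahead of tongs_grip: a gripped pot's axis lies here. The jaws are cupped plates 22 mm tall, 46 mm long, ends turned in; open they are 70 mm apart at their ends, 80 mm in the middle. Each 1 mm off the width over the grips takes 2 mm off the jaw gap; shut, about 28 mm.
- tongs_left (a joint): Squeeze angle of the left tongs arm (the right one is equal): 0 = sprung fully open, 0.13 rad = fully shut, about 0.10 rad with a pot in the jaws.
- pot_green: The pot to lift: brown paper pot with a GREEN lid, upright on the counter. Body 40 mm diameter, from z 0 to 34 mm; lid 46 mm diameter, z 34 to 40 mm, with a 2 mm boss. About 50 g. Origin at the centre of the underside, +z up. The jaws close on the body below the lid.
- pot_white: Same pot with a WHITE lid; leave it. Origin at the centre of its underside. The three pots stand in a loose row, centres at least 85 mm apart sideways (y).
- pot_black: Same pot with a BLACK lid; leave it. Origin at the centre of its underside.
- box: Open clamshell takeaway box of off-white moulded fibre, fixed to the counter. Base half 130 x 130 mm with walls 42 mm high (rim 144 mm square); its lid half lies open on the far (+x) side, leaning back with its far edge rising to about 90 mm above the counter. Origin at the centre of the base half's underside, +x towards the lid, +z up.
- box_mid (a point): Middle of the base half of the box at rim height, 42 mm above the counter: hold the pot over this point.
- cups: Bystander: stack of brown paper cups, mouth down, 78 mm diameter, 121 mm tall. Origin at the centre of its underside.
- bowls: Bystander: stack of off-white bowls, mouth down, 140 mm diameter, 80 mm tall. Origin at the centre of its underside.
- stapler: Bystander: black and blue stapler, 110 x 34 x 34 mm. Origin at the centre of its underside.
Mind the look-alikes: they are no part of the job. Leave any pink or purple look-alike of the pot_green alone.

How it is judged:
By the outcome, as a careful person would: the job done as asked, in the order asked, and still so for the second after the job is handed in, while the arm keeps its last pose, push and grip.
It also fails if it takes over 48 s, if anything falls off the work surface, if the arm or the gripper's body presses on something with over 40 N, if the wrist force passes 120 N, or if a joint passes its speed limit or range.

## Working session

There is one attempt and no reset: what is moved stays moved. The work goes in short steps, Python scripts to look and compute and a tool call to move; the robot and the scene stay as the last step left them, time stands still between calls to the robot, and variables do not carry over. Pictures are saved under pics/ and viewed, and the job is handed in when it is done.

Besides the shell and the picture viewer there is one more tool, called after "Call:" in YAML: its name, and indented under it one key for each argument. play_rows: Moves the arm, as the interface text tells. Its arguments: {"type":"object","properties":{"moves":{"type":"array","items":{"type":"number"}},"newtons":{"type":"number"}},"required":["moves"]}

```bash
ls; mkdir -p pics
python3 - <<'E'
from plant import *
import cv2
s=get_state(); print(s)
for n in ["scene","side","wrist"]:
    p=camera_params(n); print(n,p)
    cv2.imwrite(f"pics/{n}0.png",grab_frame(n)[:,:,::-1])
E
```

```text
pics
{'time_s': 0.0, 'joints': array([ 1.05720044,  0.62934603,  0.03847254,  1.51834656, -0.02699958,
        0.99629223, -0.01999442]), 'qd': array([-0.00072523,  0.00013317, -0.00209632,  0.00088232,  0.00035368,
        0.00209489,  0.00029632]), 'joint_efforts': array([ 7.49473725e-05, -5.49723923e+01,  1.14383172e+00, -1.86636007e+01,
       -5.22204267e-02,  2.34552578e-02,  1.45170034e-04]), 'tool_pos': array([ 0.28116077, -0.58531362,  0.20456161]), 'tool_rot': array([-0.15715556,  0.69010039, -0.68881584,  0.15683218]), 'wrist_force': array([-0.33830652,  0.0239099 ,  0.21516561]), 'wrist_torque': array([ 0.01179433,  0.00474831, -0.01922355]), 'opening': 0.09409450098334272}
scene {'camera_matrix': array([[512.44371935,   0.        , 319.47625692],
       [  0.        , 512.44371935, 241.08732699],
       [  0.        ,   0.        ,   1.        ]]), 'world_from_camera': array([[-0.85253692,  0.33564612, -0.40065257,  1.05801113],
       [ 0.52246521,  0.52597125, -0.67110681,  0.7586278 ],
       [-0.01452267, -0.78147036, -0.62377333,  0.78764349],
       [ 0.        ,  
[... 231 characters left out ...]
camera': array([[-0.85041371, -0.29405915,  0.43626338,  0.01668007],
       [-0.52564626,  0.43991663, -0.7281273 ,  0.92809291],
       [ 0.02219298, -0.84852965, -0.52868223,  0.75682004],
       [ 0.        ,  0.        ,  0.        ,  1.        ]])}
wrist {'camera_matrix': array([[340.72853952,   0.        , 321.43863165],
       [  0.        , 340.72853952, 241.30383977],
       [  0.        ,   0.        ,   1.        ]]), 'world_from_camera': array([[ 0.4336735 , -0.86966276, -0.23582616,  0.35084942],
       [-0.90106692, -0.41924986, -0.11094127, -0.55382666],
       [-0.00238859,  0.26060744, -0.9654419 ,  0.3847203 ],
       [ 0.        ,  0.        ,  0.        ,  1.        ]])}
```

View pics/scene0.png

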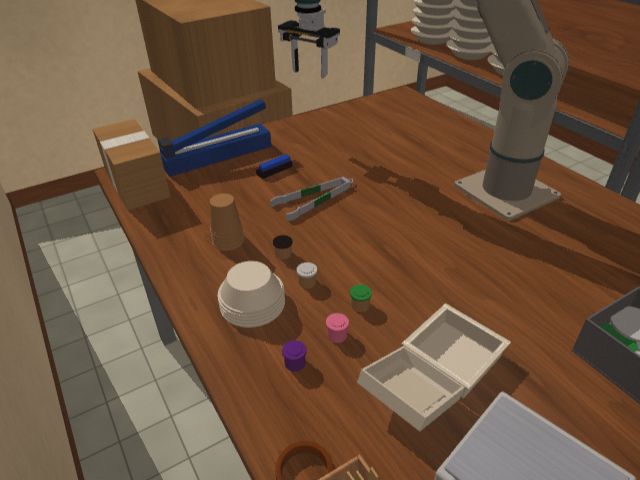

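View pics/side0.png

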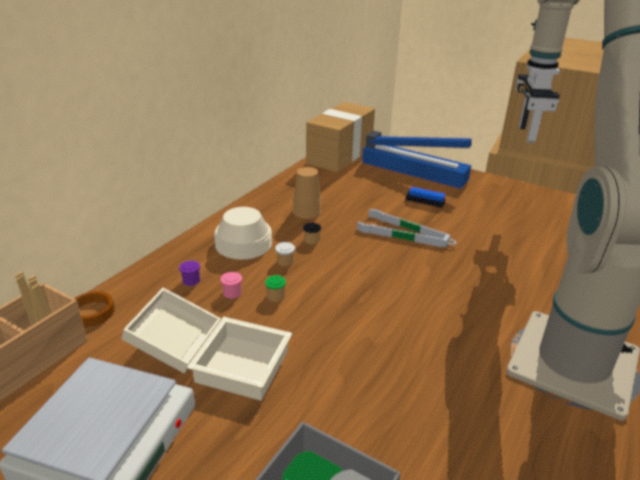

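View pics/wrist0.png

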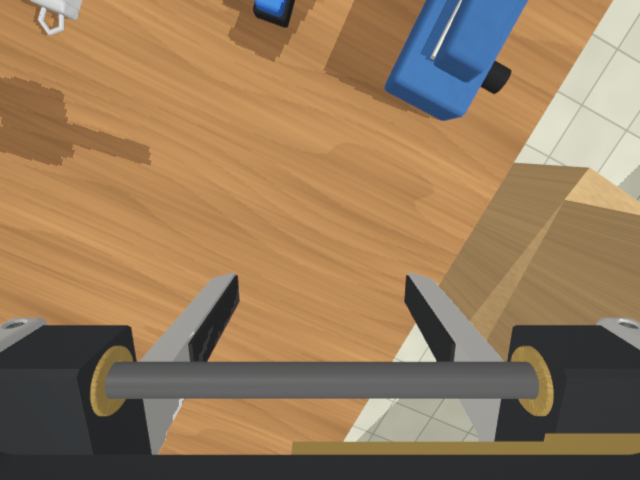

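The green-lidded pot is at scene px (361,296), side (276,287). The pink (337,326), purple (294,354), white (307,273) and black (283,245) pots are not the one wanted. The tongs are at scene (315,197). The nearer box half at scene (457,345) is the base. I'll enlarge to confirm and measure.

```bash
cat > h.py <<'E'
import numpy as np, cv2
from plant import *
def proj(P,n=None,cp=None):
    cp=cp or camera_params(n); T=np.linalg.inv(cp["world_from_camera"]); K=cp["camera_matrix"]
    P=np.atleast_2d(P); c=P@T[:3,:3].T+T[:3,3]; u=c@K.T; return u[:,:2]/u[:,2:]
def ray(n,px,z,cp=None):
    cp=cp or camera_params(n); W=cp["world_from_camera"]
    d=W[:3,:3]@np.linalg.inv(cp["camera_matrix"])@np.array([px[0],px[1],1.]); o=W[:3,3]
    return o+d*(z-o[2])/d[2]
E
python3 - <<'E'
import cv2
a=cv2.imread("pics/scene0.png"); b=cv2.imread("pics/side0.png")
def crop(im,x,y,w,h,k): return cv2.resize(im[y:y+h,x:x+w],None,fx=k,fy=k,interpolation=cv2.INTER_CUBIC)
cv2.imwrite("pics/c1.png",crop(a,260,165,110,65,7))
cv2.imwrite("pics/c2.png",crop(b,345,200,120,60,6))
cv2.imwrite("pics/c3.png",crop(a,255,225,265,210,3))
cv2.imwrite("pics/c4.png",crop(b,170,215,160,185,3))
E
```

```text
(no output)
```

View pics/c1.png

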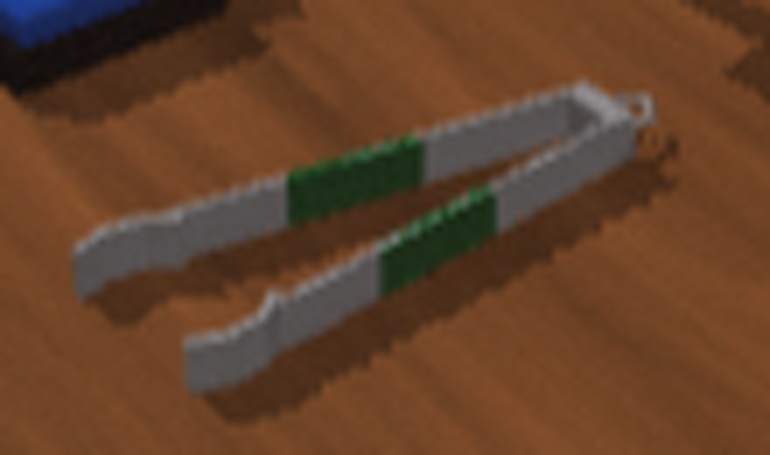

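View pics/c2.png

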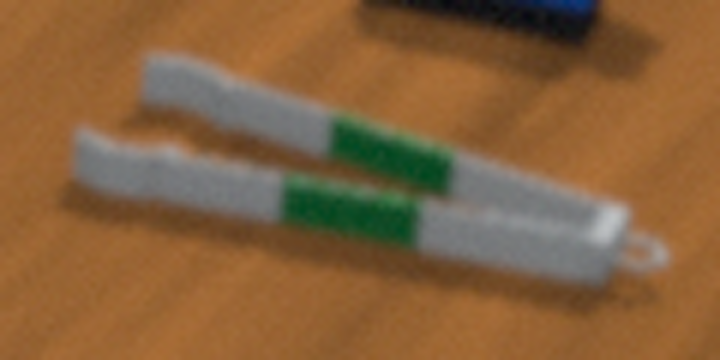

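View pics/c3.png

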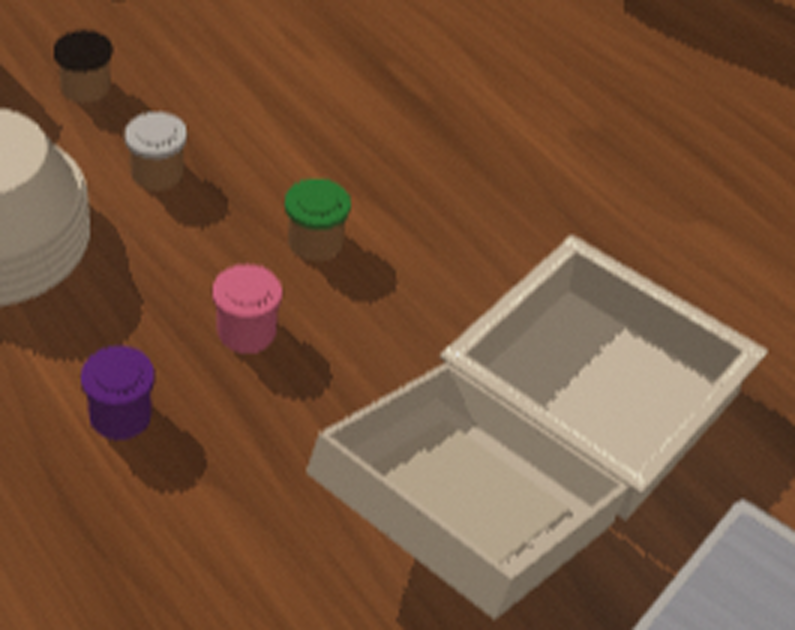

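View pics/c4.png

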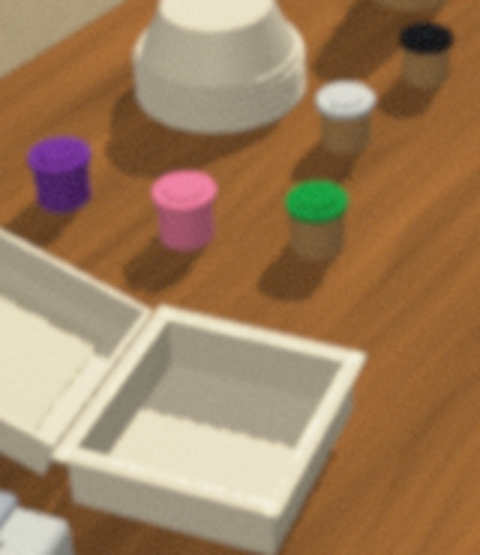

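Run:
```python
from h import *
np.set_printoptions(precision=4,suppress=True)
S=lambda x,y,k,ox,oy:(ox+x/k-0*.5,oy+y/k)
print("lids scene")
for n,p in dict(green=(318,203),white=(156,132),black=(83,48),pink=(247,287),purple=(119,372)).items(): print(n,ray("scene",S(*p,3,255,225),.04))
print("lids side")
for n,p in dict(green=(317,200),white=(345,99),black=(426,38),pink=(184,189),purple=(60,154)).items(): print(n,ray("side",S(*p,3,170,215),.04))
a=[ray("scene",S(*p,3,255,225),.042) for p in [(573,238),(765,350),(640,488),(443,354)]]; print(np.array(a),np.mean(a,0),[np.linalg.norm(a[i]-a[i-1]) for i in range(4)])
a=[ray("side",S(*p,3,170,215),.042) for p in [(160,308),(364,354),(275,517),(58,455)]]; print(np.array(a),np.mean(a,0))
print("tongs scene")
for p in [(78,248),(186,342),(288,176),(422,138),(379,250),(493,188),(580,82),(632,118)]: print(p,ray("scene",S(*p,7,260,165),.022))
print("tongs side")
for p in [(148,55),(80,128),(333,115),(452,153),(285,176),(417,197),(628,207),(600,235)]: print(p,ray("side",S(*p,6,345,200),.022))
```

```text
lids scene
green [0.5948 0.1468 0.04  ]
white [0.6521 0.0231 0.04  ]
black [ 0.6504 -0.0924  0.04  ]
pink [0.6788 0.1859 0.04  ]
purple [0.784  0.2027 0.04  ]
lids side
green [0.5914 0.1426 0.04  ]
white [0.6503 0.022  0.04  ]
black [ 0.6473 -0.0921  0.04  ]
pink [0.679  0.1845 0.04  ]
purple [0.7833 0.2006 0.04  ]
[[0.4711 0.267  0.042 ]
 [0.437  0.4026 0.042 ]
 [0.5744 0.4356 0.042 ]
 [0.6074 0.2991 0.042 ]] [0.5225 0.3511 0.042 ] [np.float64(0.14001505752338148), np.float64(0.13980967757885304), np.float64(0.14128380123729892), np.float64(0.1404720454015894)]
[[0.6065 0.2976 0.042 ]
 [0.4702 0.2618 0.042 ]
 [0.4357 0.4021 0.042 ]
 [0.5706 0.4323 0.042 ]] [0.5208 0.3485 0.042 ]
tongs scene
(78, 248) [ 0.5841 -0.2826  0.022 ]
(186, 342) [ 0.5789 -0.2063  0.022 ]
(288, 176) [ 0.4917 -0.2828  0.022 ]
(422, 138) [ 0.4332 -0.2779  0.022 ]
(379, 250) [ 0.4883 -0.2194  0.022 ]
(493, 188) [ 0.4289 -0.2322  0.022 ]
(580, 82) [ 0.3572 -0.2792  0.022 ]
(632, 118) [ 0.3549 -0.2451  0.022 ]
tongs side
(148, 55) [ 0.5851 -0.2882  0.022 ]
(80, 128) [ 0.5796 -0.2127  0.022 ]
(333, 115) [ 0.492  -0.2853  0.022 ]
(452, 153) [ 0.435 -0.284  0.022]
(285, 176) [ 0.4872 -0.2258  0.022 ]
(417, 197) [ 0.433  -0.2413  0.022 ]
(628, 207) [ 0.3549 -0.2838  0.022 ]
(600, 235) [ 0.3567 -0.2558  0.022 ]
```

```bash
cat >> h.py <<'E'
from scipy.spatial.transform import Rotation as R
def plan(tx,ty,tz,yaw):
    """grasp target: TCP world xyz, desired tongs yaw deg (axis along tool +x or -x). prints shift in tool frame cm, turn deg"""
    s=get_state(); M=R.from_quat(s["tool_rot"]).as_matrix()
    d=M.T@(np.array([tx,ty,tz])-s["tool_pos"])*100
    ax=M[:,0]; cur=np.degrees(np.arctan2(ax[1],ax[0]))
    # tool y down: turn +a about y lowers yaw by a
    t=-(yaw-cur)*(-1 if M[2,1]>0 else 1)
    t=(t+90)%180-90
    print("t",round(s["time_s"],2),"tcp",s["tool_pos"].round(4),"open",round(s["opening"],4),"F",s["wrist_force"].round(1))
    print("axes x",M[:,0].round(3),"y",M[:,1].round(3),"z",M[:,2].round(3),"xyaw",cur.round(1))
    print("shift cm",d.round(2),"turn",t.round(1))
E
python3 - <<'E'
from h import *
import plant; print([ (k,getattr(plant,k)) for k in dir(plant) if not k.startswith('_') and not callable(getattr(plant,k))])
plan(.4605,-.2555,.15,4.2)
E
ls -la; python3 -c "
import plant;print(getattr(plant,'tcp_to_grasp',None))"
```

```text
[('tcp_to_grasp', 0.0188)]
t 0.15 tcp [ 0.2812 -0.5855  0.2048] open 0.0938 F [0.1 0.2 0. ]
axes x [-0.901 -0.433  0.   ] y [-0.001  0.001 -1.   ] z [ 0.433 -0.901 -0.001] xyaw -154.3
shift cm [-30.45   5.51 -21.98] turn 21.5
total 16
drwxr-xr-x  3 agent agent 4096 Dec  6 05:24 .
drwxr-xr-x 23 root  root  4096 Dec  6 05:24 ..
-rw-r--r--  1 agent agent 1198 Dec  6 05:25 h.py
drwxr-xr-x  2 agent agent 4096 Dec  6 05:24 pics
0.0188
```

Call:
play_rows:
  moves: [-2, 0.3, -1.5, 1.5, 9.4, -5, 1, -3.5, 4, 9.4, -8, 1.5, -6, 7, 9.4, -11, 2, -8, 10, 9.4, -14, 2.5, -10, 13, 9.4, -17, 3, -12, 16, 9.4, -19.5, 3.5, -14, 19, 9.4, -21, 4, -15, 21.5, 9.4]
  newtons: 20

```text
time_s: 0.82
tool_pos: [0.4074, -0.3547, 0.1645]
tool_rot: [-0.026, 0.708, -0.705, 0.026]
wrist_force: [-0.3, 1.0, -0.6]
opening: 0.0939
```

Run:
```python
from h import *
plan(.4605,-.2555,.15,4.2)
```

```text
t 0.82 tcp [ 0.4074 -0.3547  0.1645] open 0.0939 F [-0.3  1.  -0.6]
axes x [-0.997 -0.074  0.   ] y [-0.     0.004 -1.   ] z [ 0.074 -0.997 -0.004] xyaw -175.7
shift cm [-6.03  1.49 -9.49] turn 0.1
```

Call:
play_rows:
  moves: [-1.5, 0.3, -2, 0, 9.4, -3, 0.7, -4.5, 0, 9.4, -4.5, 1.1, -7, 0, 9.4, -5.5, 1.4, -8.7, 0, 9.4, -6, 1.5, -9.5, 0, 9.4, -6, 1.5, -9.5, 0, 9.4, -6, 1.5, -9.5, 0, 9.4, -6, 1.5, -9.5, 0, 9.4]

```text
time_s: 1.48
tool_pos: [0.4594, -0.2574, 0.1501]
tool_rot: [-0.026, 0.708, -0.706, 0.025]
wrist_force: [0.1, 1.0, 0.1]
opening: 0.0937
```

Run:
```python
from h import *
plan(.4605,-.2555,.003,4.2)
cp=camera_params("wrist"); im=grab_frame("wrist")[:,:,::-1].copy(); cv2.imwrite("pics/w1.png",im)
np.savez("w1.npz",W=cp["world_from_camera"],K=cp["camera_matrix"])
```

```text
t 1.48 tcp [ 0.4594 -0.2574  0.1501] open 0.0937 F [0.1 1.  0.1]
axes x [-0.997 -0.072  0.   ] y [-0.001  0.003 -1.   ] z [ 0.072 -0.997 -0.003] xyaw -175.9
shift cm [-0.13 14.71 -0.14] turn -0.1
```

View pics/w1.png

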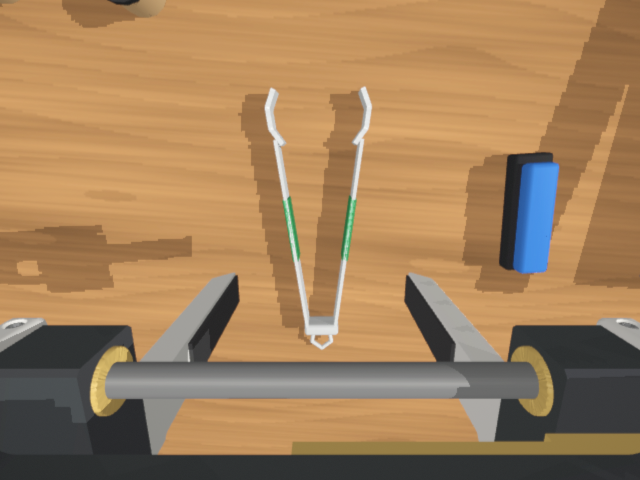

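The wrist view shows the tongs straight ahead: jaw ends at (276,90) and (364,90), grips from row 198 to row 260, spine at (321,325).

Run:
```python
from h import *
d=np.load("w1.npz"); cp=dict(world_from_camera=d["W"],camera_matrix=d["K"])
g=[ray("",p,.022,cp) for p in [(288,197),(353,199),(297,260),(347,260)]]
for p in [(276,90),(364,90),(321,325)]: print(ray("",p,.022,cp).round(4))
print(np.round(g,4),np.mean(g,0).round(4))
plan(.461,-.2565,.003,4.2)
```

```text
[ 0.581  -0.2109  0.022 ]
[ 0.5863 -0.2843  0.022 ]
[ 0.3662 -0.2643  0.022 ]
[[ 0.4922 -0.2251  0.022 ]
 [ 0.4947 -0.284   0.022 ]
 [ 0.4329 -0.2365  0.022 ]
 [ 0.4364 -0.2839  0.022 ]] [ 0.4641 -0.2574  0.022 ]
t 1.53 tcp [ 0.4594 -0.2574  0.1501] open 0.0941 F [ 0.4 -0.2  0.7]
axes x [-0.997 -0.072  0.   ] y [-0.001  0.003 -1.   ] z [ 0.072 -0.997 -0.003] xyaw -175.9
shift cm [-0.17 14.71 -0.04] turn -0.1
```

Call:
play_rows:
  moves: [-0.2, 2, 0, 0, 9.4, -0.2, 4.5, 0, 0, 9.4, -0.2, 7, 0, 0, 9.4, -0.2, 9.5, 0, 0, 9.4, -0.2, 11.5, 0, 0, 9.4, -0.2, 13, 0, 0, 9.4, -0.2, 13.6, 0, 0, 9.4, -0.2, 13.6, 0, 0, 9.4]

```text
time_s: 2.2
tool_pos: [0.4598, -0.2578, 0.013]
tool_rot: [-0.026, 0.708, -0.705, 0.024]
wrist_force: [-0.1, 0.3, 0.4]
opening: 0.0936
```

Run:
```python
from h import *
plan(.462,-.2568,.003,4.2)
cv2.imwrite("pics/w2.png",grab_frame("wrist")[:,:,::-1])
```

```text
t 2.2 tcp [ 0.4598 -0.2578  0.013 ] open 0.0936 F [-0.1  0.3  0.4]
axes x [-0.998 -0.069  0.003] y [-0.003  0.003 -1.   ] z [ 0.069 -0.998 -0.004] xyaw -176.0
shift cm [-0.23  1.   -0.08] turn -0.2
```

View pics/w2.png

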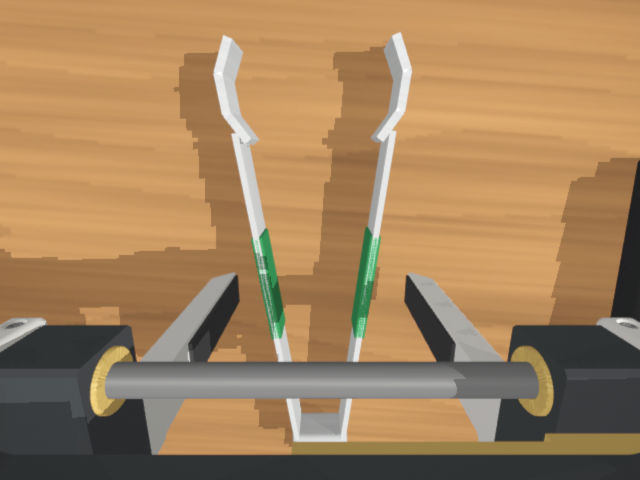

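The fingers straddle the green grips (rows 230–337, fingertips at row 277). I'll lower, then squeeze lightly.

Call:
play_rows:
  moves: [-0.2, 0.4, -0.1, 0, 9.4, -0.2, 0.9, -0.1, 0, 9.4, -0.2, 0.9, -0.1, 0, 8, -0.2, 0.9, -0.1, 0, 7, -0.2, 0.9, -0.1, 0, 6.3, -0.2, 0.9, -0.1, 0, 5.8, -0.2, 0.9, -0.1, 0, 5.5, -0.2, 0.9, -0.1, 0, 5.5]

```text
time_s: 2.92
tool_pos: [0.4627, -0.2564, 0.0052]
tool_rot: [-0.025, 0.708, -0.706, 0.025]
wrist_force: [-0.2, 0.7, 2.7]
opening: 0.0581
```

Run:
```python
from h import *
plan(.462,-.2568,.003,4.2)
cv2.imwrite("pics/w3.png",grab_frame("wrist")[:,:,::-1])
```

```text
t 2.92 tcp [ 0.4627 -0.2564  0.0052] open 0.0581 F [-0.2  0.7  2.7]
axes x [-0.998 -0.07   0.001] y [-0.001  0.003 -1.   ] z [ 0.07  -0.998 -0.003] xyaw -176.0
shift cm [0.07 0.22 0.03] turn -0.2
```

View pics/w3.png

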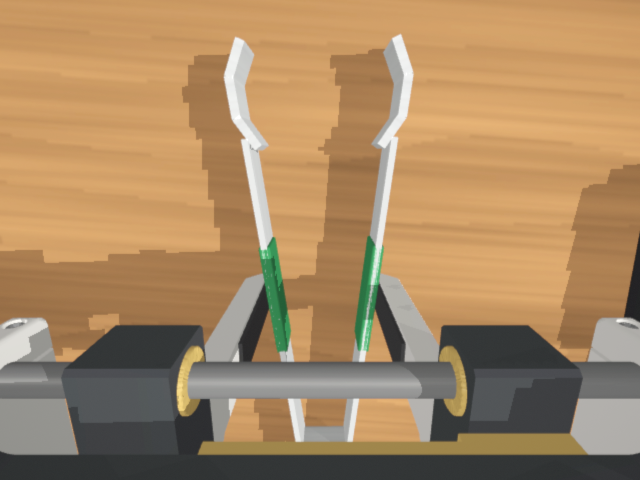

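Call:
play_rows:
  moves: [0, 0, 0, 0, 5.5, 0, 0, 0, 0, 5.5, 0, 0, 0, 0, 5.5, 0, 0, 0, 0, 5.5, 0, 0, 0, 0, 5.5, 0, 0, 0, 0, 5.5, 0, 0, 0, 0, 5.5, 0, 0, 0, 0, 5.5]

```text
time_s: 3.63
tool_pos: [0.4628, -0.2562, 0.0052]
tool_rot: [-0.025, 0.708, -0.705, 0.025]
wrist_force: [1.3, 1.0, 1.5]
opening: 0.0555
```

Call:
play_rows:
  moves: [0, -0.4, 0, 0, 5.5, 0, -1, 0, 0, 5.5, 0, -2, 0, 0, 5.5, 0, -3, 0, 0, 5.5, 0, -4, 0, 0, 5.5, 0, -4.6, 0, 0, 5.5, 0, -5, 0, 0, 5.5, 0, -5, 0, 0, 5.5]

```text
time_s: 4.3
tool_pos: [0.4636, -0.2567, 0.0565]
tool_rot: [-0.025, 0.707, -0.706, 0.025]
wrist_force: [-0.4, -0.1, -0.3]
opening: 0.0548
```

Run:
```python
from h import *
plan(.462,-.2568,.003,4.2)
cv2.imwrite("pics/w4.png",grab_frame("wrist")[:,:,::-1])
a=grab_frame("side")[180:270,330:480,::-1]; cv2.imwrite("pics/s4.png",cv2.resize(a,None,fx=5,fy=5,interpolation=2))
```

```text
t 4.3 tcp [ 0.4636 -0.2567  0.0565] open 0.0548 F [-0.4 -0.1 -0.3]
axes x [-0.998 -0.071 -0.001] y [ 0.001  0.002 -1.   ] z [ 0.071 -0.998 -0.002] xyaw -176.0
shift cm [0.16 5.35 0.01] turn -0.2
```

View pics/w4.png

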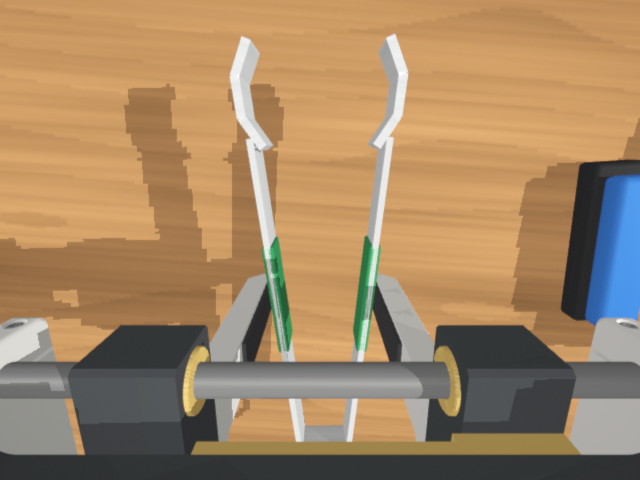

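View pics/s4.png

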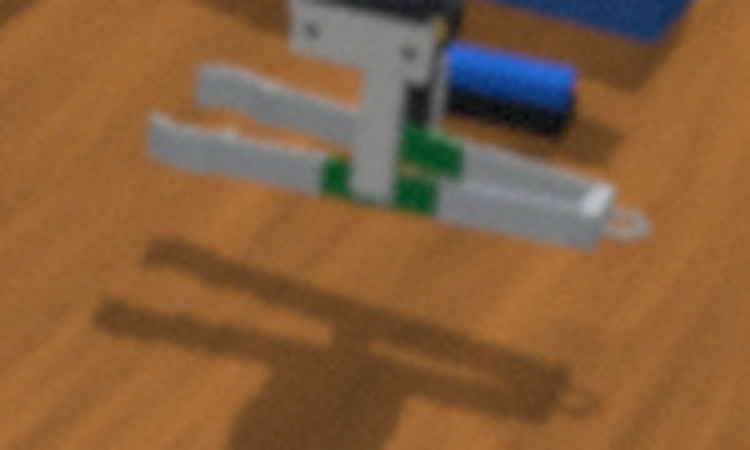

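The tongs are lifted and level in both views. Next I'll measure the jaw point relative to the TCP.

Run:
```python
from h import *
s=get_state(); M=R.from_quat(s["tool_rot"]).as_matrix()
cp=camera_params("wrist")
for z in (.0735,):
  P={k:ray("",p,z,cp) for k,p in dict(tl=(246,40),tr=(392,38),gl1=(272,238),gr1=(372,237),gl2=(287,350),gr2=(360,350),sp=(325,428)).items()}
  for k in P: print(k,((P[k]-s["tool_pos"])@M*1000).round(1))
plan(.5931-.1,.1447,.15,0)
```

```text
tl [-121.7  -18.1  -31.1]
tr [-122.4  -18.3   30.8]
gl1 [-34.8 -18.1 -23.3]
gr1 [-35.4 -18.2  25.8]
gl2 [ 27.6 -18.1 -17.5]
gr2 [ 27.4 -18.2  21.8]
sp [ 78.6 -18.1   3.1]
t 4.4 tcp [ 0.4629 -0.2563  0.0554] open 0.055 F [-0.4  0.5 -0.6]
axes x [-0.998 -0.071  0.001] y [-0.001  0.003 -1.   ] z [ 0.071 -0.998 -0.003] xyaw -176.0
shift cm [ -5.84  -9.34 -39.82] turn 4.0
```

Call:
play_rows:
  moves: [-0.2, -1, -0.5, 0, 5.5, -0.6, -2.5, -1.8, 0.3, 5.5, -1, -4, -4, 0.7, 5.5, -1.4, -5.5, -6.8, 1.1, 5.5, -1.8, -6.5, -9.8, 1.5, 5.5, -2.2, -7, -12.8, 1.9, 5.5, -2.6, -7.3, -15.6, 2.3, 5.5, -3, -7.5, -17.5, 2.5, 5.5]

```text
time_s: 5.07
tool_pos: [0.4803, -0.0761, 0.1316]
tool_rot: [-0.011, 0.709, -0.705, 0.01]
wrist_force: [0.1, 0.8, -2.0]
opening: 0.0552
```

Run:
```python
from h import *
plan(.4925,.1447,.13,0)
```

```text
t 5.07 tcp [ 0.4803 -0.0761  0.1316] open 0.0552 F [ 0.1  0.8 -2. ]
axes x [-1.    -0.03   0.001] y [-0.001  0.005 -1.   ] z [ 0.03  -1.    -0.005] xyaw -178.3
shift cm [ -1.88   0.27 -22.04] turn 1.7
```

Call:
play_rows:
  moves: [-0.2, 0, -2, 0.2, 5.5, -0.5, 0, -5, 0.4, 5.5, -0.8, 0, -8.5, 0.8, 5.5, -1.1, 0, -12, 1.1, 5.5, -1.4, 0, -15.5, 1.4, 5.5, -1.7, 0.1, -18.7, 1.7, 5.5, -1.9, 0.2, -21, 1.7, 5.5, -1.9, 0.3, -22, 1.7, 5.5]

```text
time_s: 5.73
tool_pos: [0.4922, 0.1494, 0.1297]
tool_rot: [-0.003, 0.71, -0.705, 0.002]
wrist_force: [0.2, 0.3, -0.2]
opening: 0.055
```

Call:
play_rows:
  moves: [0, 0, 0, 0, 5.5, 0, 0, 0, 0, 5.5, 0, 0, 0, 0, 5.5, 0, 0, 0, 0, 5.5, 0, 0, 0, 0, 5.5, 0, 0, 0, 0, 5.5, 0, 0, 0, 0, 5.5, 0, 0, 0, 0, 5.5]

```text
time_s: 6.4
tool_pos: [0.4923, 0.1489, 0.1297]
tool_rot: [-0.002, 0.71, -0.705, 0.001]
wrist_force: [-0.4, -0.5, -0.4]
opening: 0.0551
```

Run:
```python
from h import *
plan(.4925,.1447,.13,0)
s=get_state(); cp=camera_params("wrist"); np.savez("w5.npz",W=cp["world_from_camera"],K=cp["camera_matrix"],p=s["tool_pos"],q=s["tool_rot"])
cv2.imwrite("pics/w5.png",grab_frame("wrist")[:,:,::-1])
a=grab_frame("side")[130:370,170:450,::-1]; cv2.imwrite("pics/s5.png",cv2.resize(a,None,fx=2.5,fy=2.5,interpolation=2))
```

```text
t 6.4 tcp [0.4923 0.1489 0.1297] open 0.0551 F [-0.4 -0.5 -0.4]
axes x [-1.    -0.005  0.001] y [-0.001  0.007 -1.   ] z [ 0.005 -1.    -0.007] xyaw -179.7
shift cm [-0.02 -0.03  0.42] turn 0.3
```

View pics/w5.png

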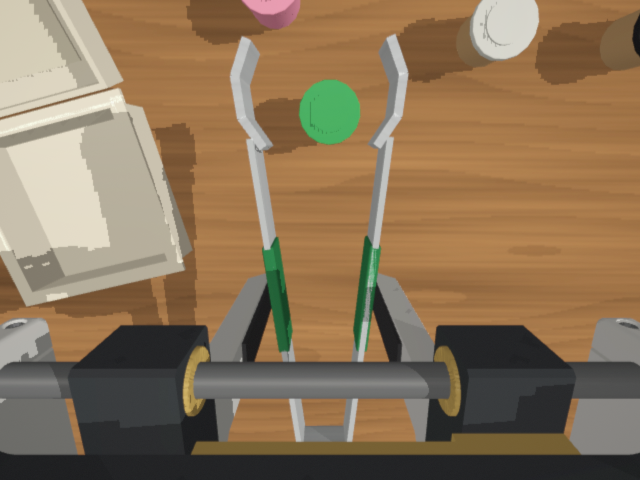

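View pics/s5.png

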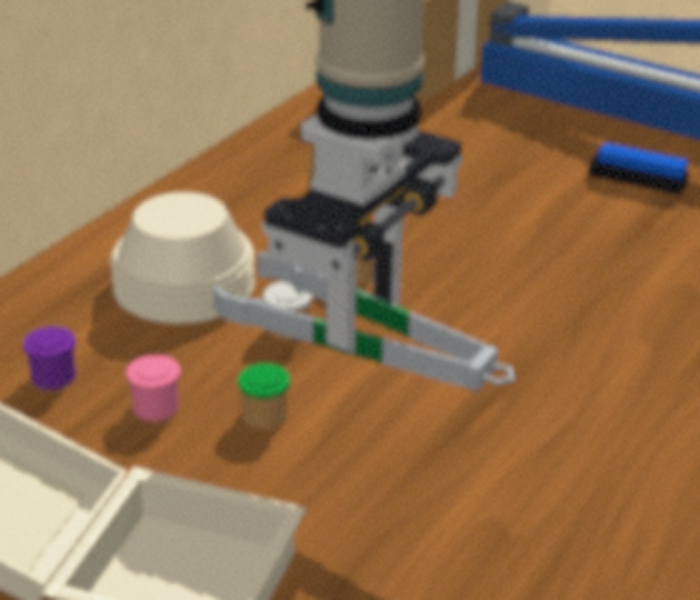

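The wrist view shows the green lid centred at (330,112), with jaw ends at (246,40) and (392,38).

Run:
```python
from h import *
d=np.load("w5.npz"); cp=dict(world_from_camera=d["W"],camera_matrix=d["K"]); M=R.from_quat(d["q"]).as_matrix()
P=ray("",(330,112),.04,cp); print(P, ((P-d["p"])@M*1000).round(1))
print(ray("",(505,22),.04,cp))
for px in [(246,40),(392,38)]: print(((ray("",px,d["p"][2]+.017,cp)-d["p"])@M*1000).round(1))
plan(.593-.1005,.1447,.0,0)
```

```text
[0.59590778 0.14288102 0.04      ] [-103.7   89.6    7.1]
[0.65534656 0.02190469 0.04      ]
[-122.1  -16.9  -31.4]
[-122.7  -17.4   30.9]
t 6.5 tcp [0.4922 0.1492 0.1297] open 0.0549 F [-0.6  0.  -0.9]
axes x [-1.    -0.006  0.001] y [-0.001  0.007 -1.   ] z [ 0.006 -1.    -0.007] xyaw -179.7
shift cm [-0.04 12.97  0.54] turn 0.3
```

Call:
play_rows:
  moves: [-0.1, 0.5, 0.3, 0, 5.5, -0.1, 1.5, 0.6, 0, 5.5, -0.1, 3, 0.6, 0, 5.5, -0.1, 4.5, 0.6, 0, 5.5, -0.1, 6, 0.6, 0, 5.5, -0.1, 7, 0.6, 0, 5.5, -0.1, 7.2, 0.6, 0, 5.5, -0.1, 7.2, 0.6, 0, 5.5]

```text
time_s: 7.17
tool_pos: [0.4928, 0.1433, 0.057]
tool_rot: [-0.003, 0.709, -0.705, 0.001]
wrist_force: [-0.8, -0.3, -1.1]
opening: 0.0548
```

Run:
```python
from h import *
plan(.4935,.1435,.011,0)
s=get_state();cp=camera_params("wrist"); np.savez("w6.npz",W=cp["world_from_camera"],K=cp["camera_matrix"],p=s["tool_pos"],q=s["tool_rot"])
cv2.imwrite("pics/w6.png",grab_frame("wrist")[:,:,::-1])
```

```text
t 7.17 tcp [0.4928 0.1433 0.057 ] open 0.0548 F [-0.8 -0.3 -1.1]
axes x [-1.    -0.006  0.003] y [-0.003  0.006 -1.   ] z [ 0.006 -1.    -0.006] xyaw -179.7
shift cm [-0.09  4.6   0.01] turn 0.3
```

View pics/w6.png

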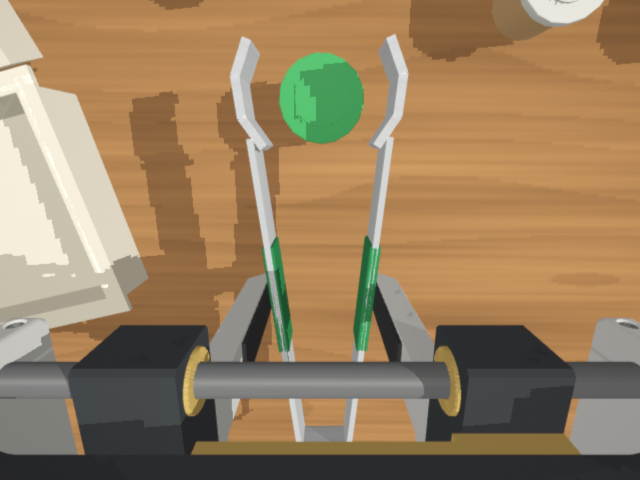

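Run:
```python
from h import *
d=np.load("w6.npz"); cp=dict(world_from_camera=d["W"],camera_matrix=d["K"]); M=R.from_quat(d["q"]).as_matrix()
P=ray("",(321.5,98),.04,cp); print(P, ((P-d["p"])@M*1000).round(1))
```

```text
[0.59625186 0.14316211 0.04      ] [-103.5   16.7    0.8]
```

Call:
play_rows:
  moves: [-0.2, 0.3, 0, 0, 5.5, -0.3, 1, 0, 0, 5.5, -0.3, 1.8, 0, 0, 5.5, -0.3, 2.6, 0, 0, 5.5, -0.3, 3.4, 0, 0, 5.5, -0.3, 4.2, 0, 0, 5.5, -0.3, 4.6, 0, 0, 5.5, -0.3, 4.6, 0, 0, 5.5]

```text
time_s: 7.88
tool_pos: [0.4954, 0.1436, 0.0104]
tool_rot: [-0.003, 0.709, -0.705, 0.001]
wrist_force: [-0.1, -0.7, -1.4]
opening: 0.055
```

Run:
```python
from h import *
plan(.4955,.1432,.011,0)
cv2.imwrite("pics/w7.png",grab_frame("wrist")[:,:,::-1])
a=grab_frame("side")[200:350,200:400,::-1]; cv2.imwrite("pics/s7.png",cv2.resize(a,None,fx=4,fy=4,interpolation=2))
```

```text
t 7.88 tcp [0.4954 0.1436 0.0104] open 0.055 F [-0.1 -0.7 -1.4]
axes x [-1.    -0.005  0.004] y [-0.004  0.006 -1.   ] z [ 0.005 -1.    -0.006] xyaw -179.7
shift cm [-0.01 -0.06  0.04] turn 0.3
```

View pics/w7.png

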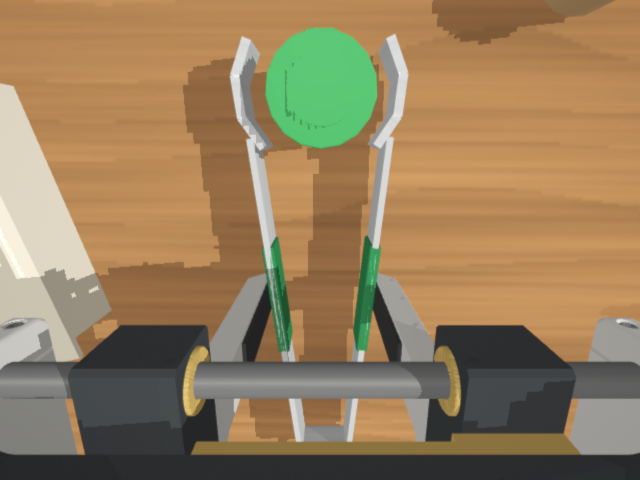

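View pics/s7.png

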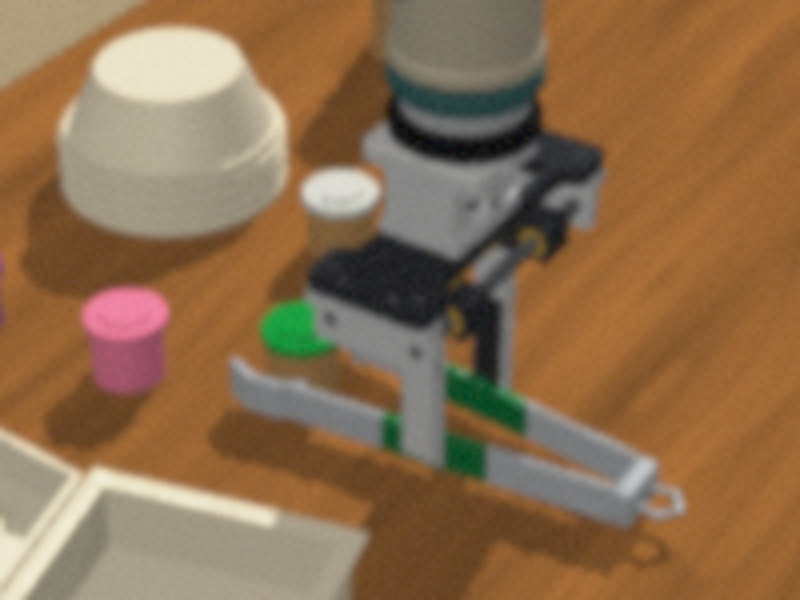

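The lid at (321,88) is centred between the jaws. Now I'll squeeze.

Call:
play_rows:
  moves: [0, 0, 0, 0, 5.2, 0, 0, 0, 0, 4.9, 0, 0, 0, 0, 4.6, 0, 0, 0, 0, 4.4, 0, 0, 0, 0, 4.2, 0, 0, 0, 0, 4, 0, 0, 0, 0, 3.8, 0, 0, 0, 0, 3.5]
  newtons: 30

```text
time_s: 8.65
tool_pos: [0.4962, 0.1437, 0.0115]
tool_rot: [-0.002, 0.709, -0.705, 0.001]
wrist_force: [1.1, -0.7, -0.5]
opening: 0.0397
```

Call:
play_rows:
  moves: [0, 0, 0, 0, 3.3, 0, 0, 0, 0, 3, 0, 0, 0, 0, 3, 0, 0, 0, 0, 3, 0, 0, 0, 0, 3, 0, 0, 0, 0, 3, 0, 0, 0, 0, 3, 0, 0, 0, 0, 3]

```text
time_s: 9.32
tool_pos: [0.4962, 0.1437, 0.0115]
tool_rot: [-0.002, 0.709, -0.705, 0.001]
wrist_force: [0.1, -0.8, -1.7]
opening: 0.0395
```

Run:
```python
from h import *
plan(.4955,.1432,.011,0)
cv2.imwrite("pics/w8.png",grab_frame("wrist")[:,:,::-1])
```

```text
t 9.32 tcp [0.4962 0.1437 0.0115] open 0.0395 F [ 0.1 -0.8 -1.7]
axes x [-1.    -0.005  0.002] y [-0.002  0.007 -1.   ] z [ 0.005 -1.    -0.007] xyaw -179.7
shift cm [0.07 0.05 0.05] turn 0.3
```

View pics/w8.png

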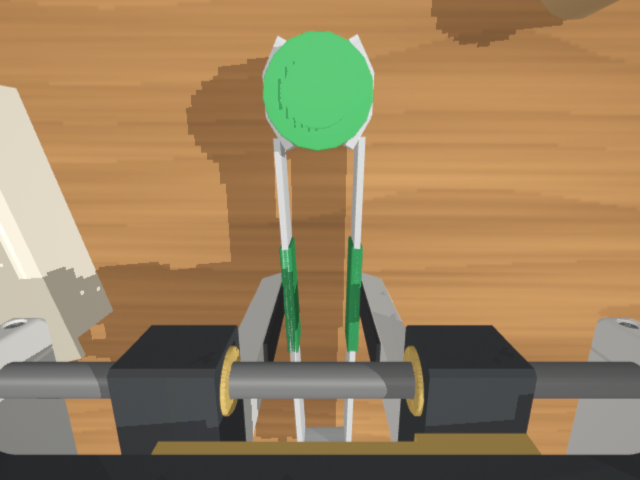

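The opening stopped at 39.5 mm, and the jaws sit on the body below the lid at (318,90). Lifting straight up.

Call:
play_rows:
  moves: [0, -0.3, 0, 0, 3, 0, -1, 0, 0, 3, 0, -2, 0, 0, 3, 0, -3.5, 0, 0, 3, 0, -5, 0, 0, 3, 0, -6.5, 0, 0, 3, 0, -7.5, 0, 0, 3, 0, -8, 0, 0, 3]

```text
time_s: 10.03
tool_pos: [0.4973, 0.1435, 0.0935]
tool_rot: [-0.002, 0.71, -0.704, 0.002]
wrist_force: [-0.8, 0.8, -1.1]
opening: 0.0395
```

Run:
```python
from h import *
plan(.5217-.101,.350,.123,0)
cv2.imwrite("pics/w9.png",grab_frame("wrist")[:,:,::-1])
a=grab_frame("scene")[180:380,270:470,::-1]; b=cv2.resize(a,None,fx=3,fy=3,interpolation=2); cv2.imwrite("pics/s9.png",b)
```

```text
t 10.03 tcp [0.4973 0.1435 0.0935] open 0.0395 F [-0.8  0.8 -1.1]
axes x [-1.    -0.005 -0.001] y [ 0.001  0.008 -1.   ] z [ 0.005 -1.    -0.008] xyaw -179.7
shift cm [  7.54  -2.8  -20.72] turn 0.3
```

View pics/s9.png

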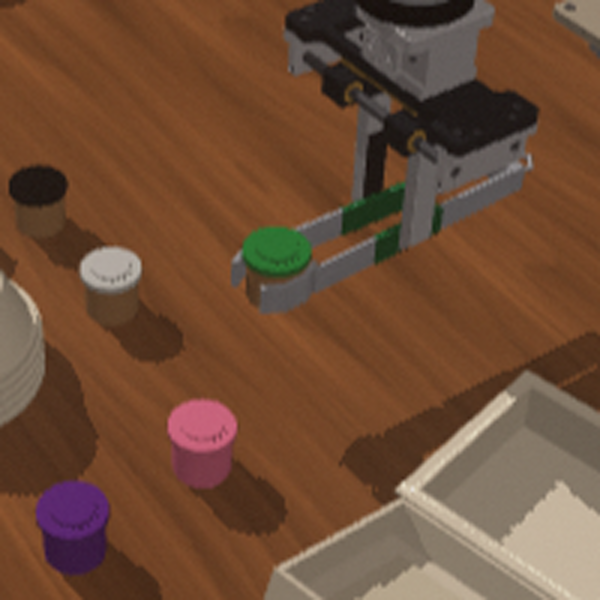

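Call:
play_rows:
  moves: [0.2, -0.8, -0.5, 0, 3, 0.7, -1.8, -1.8, 0, 3, 1.4, -2.6, -3.8, 0, 3, 2.3, -3, -6.2, 0, 3, 3.2, -3.2, -8.7, 0, 3, 4.1, -3.2, -11.2, 0, 3, 5, -3.2, -13.5, 0, 3, 5.6, -3.2, -15.2, 0, 3]

```text
time_s: 10.8
tool_pos: [0.438, 0.2976, 0.1253]
tool_rot: [-0.003, 0.71, -0.704, 0.002]
wrist_force: [-0.1, 0.7, -1.2]
opening: 0.0396
```

Run:
```python
from h import *
plan(.5217-.101,.350,.127,0)
```

```text
t 10.8 tcp [0.438  0.2976 0.1253] open 0.0396 F [-0.1  0.7 -1.2]
axes x [-1.    -0.008  0.002] y [-0.002  0.008 -1.   ] z [ 0.008 -1.    -0.008] xyaw -179.5
shift cm [ 1.68 -0.12 -5.26] turn 0.5
```

Call:
play_rows:
  moves: [0.5, 0, -1.5, 0, 3, 0.9, -0.1, -2.8, 0, 3, 1.3, -0.1, -4, 0, 3, 1.6, -0.1, -4.9, 0, 3, 1.7, -0.1, -5.2, 0, 3, 1.7, -0.1, -5.2, 0, 3, 1.7, -0.1, -5.2, 0, 3, 1.7, -0.1, -5.2, 0, 3]

```text
time_s: 11.47
tool_pos: [0.421, 0.3482, 0.1268]
tool_rot: [-0.003, 0.71, -0.705, 0.002]
wrist_force: [0.2, -0.8, -2.0]
opening: 0.0393
```

Run:
```python
from h import *
plan(.5217-.101,.350,.127,0)
s=get_state();cp=camera_params("wrist")
cv2.imwrite("pics/w10.png",grab_frame("wrist")[:,:,::-1])
for n in ("scene","side"): cv2.imwrite(f"pics/{n}10.png",grab_frame(n)[:,:,::-1])
M=R.from_quat(s["tool_rot"]).as_matrix()
P=ray("",(318,90),s["tool_pos"][2]-.0115+.041,cp); print(P)
b=np.array([.5217,.350,.1155])
c=[b+[0,0,h] for h in (0,.04)]
print("expected scene",proj(c,"scene"),"side",proj(c,"side"))
```

```text
t 11.47 tcp [0.421  0.3482 0.1268] open 0.0393 F [ 0.2 -0.8 -2. ]
axes x [-1.    -0.006  0.001] y [-0.001  0.007 -1.   ] z [ 0.006 -1.    -0.007] xyaw -179.6
shift cm [ 0.03 -0.02 -0.18] turn 0.4
[0.52141111 0.34916994 0.15627598]
expected scene [[462.47999304 314.60693572]
 [466.18195683 298.55118107]] side [[238.62563929 318.70728981]
 [237.38469278 300.70002541]]
```

View pics/w10.png

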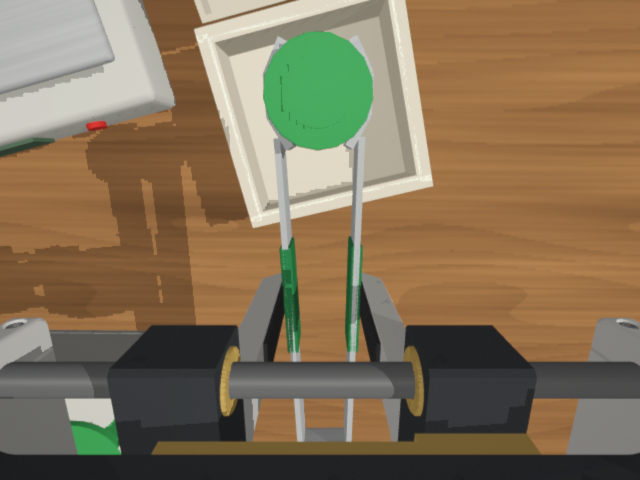

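View pics/scene10.png

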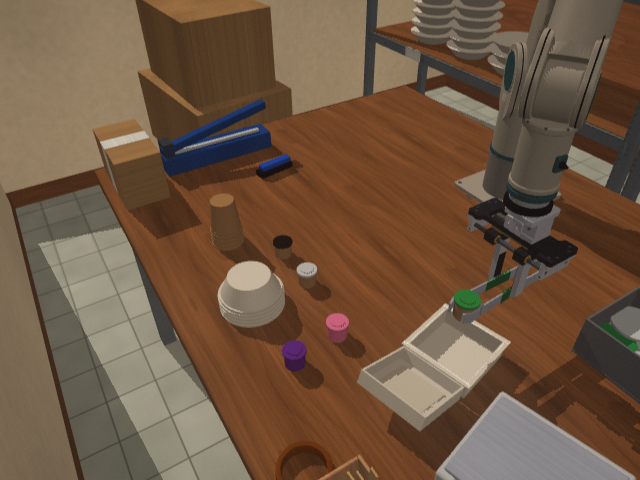

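View pics/side10.png

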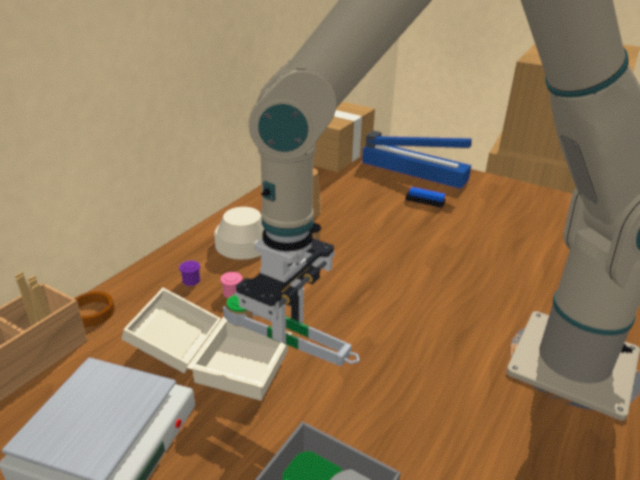

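The pot is over the base half. The lid is at scene (467,299) and side (237,302), against predicted (466,299) and (237,301). I'll cross-check the box centre from the wrist picture (rim corners (196,30) and (432,185)), hold still, and hand in.

Call:
play_rows:
  moves: [0, 0, -0.1, 0, 3, 0, 0, -0.1, 0, 3, 0, 0, -0.1, 0, 3, 0, 0, -0.1, 0, 3, 0, 0, -0.1, 0, 3, 0, 0, -0.1, 0, 3, 0, 0, -0.1, 0, 3, 0, 0, -0.1, 0, 3]

```text
time_s: 12.28
tool_pos: [0.4209, 0.3496, 0.1268]
tool_rot: [-0.003, 0.71, -0.704, 0.002]
wrist_force: [0.8, -0.1, -2.6]
opening: 0.0395
```

Run:
```python
from h import *
plan(.4207,.35,.127,0)
cp=camera_params("wrist")
a=[ray("",p,.042,cp) for p in [(196,30),(432,185)]]; print(np.round(a,4),np.mean(a,0), "jaws",get_state()["tool_pos"]+[.1005,0,-.0115]); print(abs(get_state()["qd"]).max())
im=grab_frame("scene")[260:360,410:520,::-1]; cv2.imwrite("pics/s11.png",cv2.resize(im,None,fx=6,fy=6,interpolation=2))
```

```text
t 12.28 tcp [0.4209 0.3496 0.1268] open 0.0395 F [ 0.8 -0.1 -2.6]
axes x [-1.    -0.007  0.001] y [-0.002  0.007 -1.   ] z [ 0.007 -1.    -0.007] xyaw -179.6
shift cm [ 0.02 -0.02 -0.04] turn 0.4
[[0.5766 0.4373 0.042 ]
 [0.4719 0.2648 0.042 ]] [0.52423463 0.351033   0.042     ] jaws [0.52142893 0.34962774 0.11533134]
0.0017982656383501898
```

View pics/s11.png

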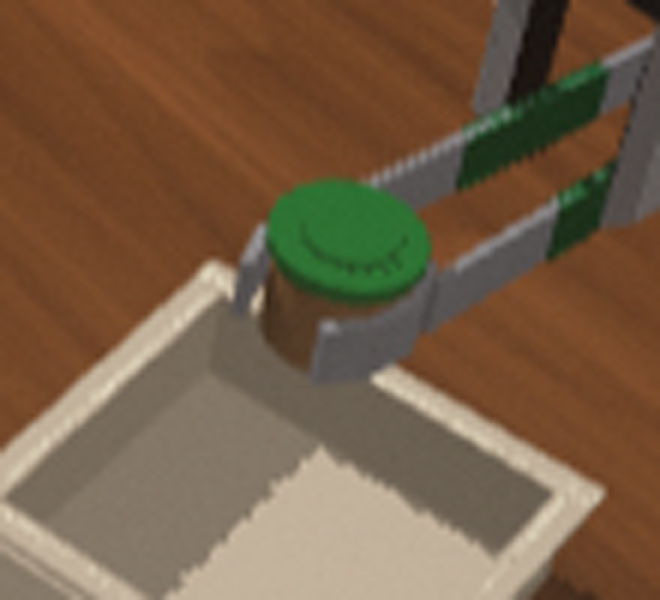

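```bash
python3 -c "
from plant import *
print(hand_in())"
```

```text
the job is handed in; nothing more can be done
None
```

I handed the job in at about 12.3 s. The arm is holding the green-lidded pot in the tongs over the middle of the box's base half. I picked up the tongs by their silicone grips, lowered the open jaws around the pot, squeezed with 30 N and carried it over. Only the tongs touched the pot.

Last checks before handing in:
- **Grip:** finger opening steady at 39.5 mm, with the jaws on the pot body below the lid.
- **Position:** pot axis at about (0.521, 0.350). The box centre measured (0.522, 0.350) from the fixed cameras and (0.524, 0.351) from the wrist camera, so they agree to about 3 mm.
- **Height and pose:** underside about 11.5 cm above the counter, worked out from the tool height. The pot looks upright in the picture.
- **Stillness:** joint speeds below 0.002 rad/s.
- **Other objects:** the other pots, cups, bowls and stapler look unmoved in the last scene picture.

The first fixed-camera estimates of the green pot differed by about 4 mm. The wrist view was used to settle that before the jaws went down. No check failed.

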